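Open the touch display's kickstand and hold the display upright for its battery

ROBOT

A 6-joint arm with a two-finger parallel gripper is mounted at the origin on the work surface. World frame = base frame: x ahead of the robot, y to its left, z up, the work surface at z = 0. Lengths are in m, angles in rad, forces in N, time in s.
With the tool pointing down it reaches from about 0.25 to 0.725 m from the base axis. Payload 4 kg.
Tool frame: the origin (TCP) lies midway between the tips of the shut fingers; the grasp point (between the pads) lies 19 mm behind it; z points along the fingers, y is the line along which they close (so a half turn about z gives the same grasp; the last joint's range is limited). The gripper opens to 85 mm and grips with 20 to 120 N. Pads are 22 mm wide; open, the fingers measure 114 mm over their backs; the gripper's body (76 mm by 85 mm) begins 54 mm behind the grasp point. The pads swing forward as they close: fully open they stand 13 mm farther back than shut.
Start: joints at [-1.289, 0.241, 0.005, 1.335, 0, 1.571], TCP at [0.139, -0.48, 0.231] pointing down, gripper open.
Joint ranges: [-2.72, 2.72], [-1.05, 1.87], [-1.09, 1.28], [-1.99, 2.15], [-1.42, 1.44], [-3.14, 3.14]. Speed limits (rad/s): [2.79, 2.79, 3.14, 3.14, 3.14, 3.14].

INTERFACE

Orientations are given as a unit quaternion [w, x, y, z].
In Python, from plant import get_obs, camera, camera_model, finish_job gives the robot as it stands.
- The arm moves only by the tool step_arm, never from a script. Its argument "plan" is a list of rows, each an object of numbers: "dx", "dy", "dz": the shift along the world's x, y, z in m; "wx", "wy", "wz": the turn, a rotation vector about the world's x, y, z in degrees; "grip": the closure in counts, from 0 (fully open) to 255 (shut). A call has 1 to 8 rows; each row is the pose to reach, as a shift and turn from the pose commanded when the call began; what a row does not reach only later rows make up. A row lasts 1/8 s, in which the tool goes at most 62.5 mm and 10.7 degrees, less where a joint would pass 70% of its speed; a pose out of reach is approached as far as the arm can. A call with a gripper value outside its range is refused whole. The fingers move at their own pace and stop on an object; the grip force is fixed at half the most. Time passes only in rows, so rows that repeat a pose let the fingers close. It gives the time, the measured TCP pose, the force, the opening and the grip force at its end, in the units of the state.
- get_obs(): the state, without advancing time (a new reading comes with each control period).
- camera(name): name is "scene" or "side" or "wrist"; returns the picture (420x560x3 uint8, blue, green, red); there is no depth.
- camera_model(name): a dict with "fov_y" (degrees; the focal length in pixels is half the picture's height over the tangent of half this angle, whatever the lens; pixels are square), "cx", "cy" (the principal point, pixels), "extrinsics" (4x4, takes a point from camera to world coordinates). Camera axes: x right, y up, looking along -z (the intrinsics and any distortion apply to the point x, -y, -z); pixel columns grow to the right and rows downward; lengths in m; the calibration is good to about 2 mm. A picture is of the moment at which its call begins: read the wrist's pose just before it. camera_model takes no time and is no camera call; for the wrist camera it gives the pose at the moment of the call.
- finish_job(): hands the job in; it is judged then, once.
The state is a dict: "time": time; "joint_pos": joint angles; "qvel": joint speeds; "joint_torque": joint torques, N m; "ee_pos": TCP position; "orientation": TCP orientation; "force": force on the tool from outside, world axes, zero at the start; "torque": the same for the moment, N m; "grip_width": finger opening in m; "grasp_force": force on a finger pad.
Only numpy, scipy, OpenCV 4.12 (cv2) and the standard library are available. Lean on these libraries where they do the work, as an engineer would, in place of code of your own. Each camera call takes 0.05 s, during which the arm holds its last target. There are 200 camera calls.

TASK

First drop the two crumpled yellow paper balls behind the touch display into the grey waste bin, so that the display's stand has a clear place to land. Then flip the stand on the back of the display down past its over-centre point until it snaps fully open, take the display by its top edge, bring it upright and keep hold of it, because without its battery it tips forward if let go: the program finishes while the gripper is holding the display upright, so that I can fit the battery. Leave everything else on the counter where it is.

Things in the scene. Friction and masses are not known exactly. Their poses are not given: they have to be found in the camera images.
- paper_a_mid (a point): Crumpled yellow paper ball, 38 to 40 mm across and 38 mm high, 12 g, stiff and rough, does not roll far; the point is its centre, 19 mm above the counter it lies on. It may be gripped from any side.
- paper_b_mid (a point): The second paper ball, the same.
- waste_bin: Grey open-topped desktop waste bin with a dark liner, 150 x 150 mm outside, 120 mm high, walls 4 mm; does not move. Origin: centre of its underside on the counter; z up.
- display_foot: Aluminium foot of the display, fixed to the counter. Origin: on the counter straight below the hub axis; x points to the screen side (roughly away from the robot), y along the hub axis. Its 8 mm plate spans x = -30 to 170 mm and is 240 mm wide; two hub cheeks 49 mm high stand at y = +-74 mm.
- hub (a point): Middle of the hub axis about which the display tilts, 36 mm above the counter; axes as the foot's.
- display_top (a point): Middle of the display's top edge, half-way through its thickness. The display is a dark slab 270 wide, 200 high, 22 mm thick (grip 22 mm across the top edge), 0.6 to 0.95 kg. Axes: x square out of the screen, y along the edge, z up the slab. From the hub axis: this point 204 mm up the slab and 23 mm towards the screen, back face 12 mm, screen face 34 mm.
- display (a joint): Tilt of the display about its hub, rad: 0 = upright, positive = tipped forward (screen down), stop at 0.28, where it rests at the start. Front-heavy: let go near upright it falls forward to that stop. Raising it takes 2 to 3 N at the top edge. With the stand open, its rubber foot meets the counter at about -0.03 and stops it from going over backward.
- kickstand (a joint): Swing of the stand, rad: 0 = folded up along the back, 2.64 = fully open (stop), pointing down and backward. It carries the tip from the top edge up and out over the back, away from the screen, and down. A toggle spring holds it at either end and turns over near 1.3; up to 0.15 N m (about 1 N at the foot) swings it; past centre it snaps open by itself.
- stand_pivot (a point): The stand's pivot on the back of the display: square to the hub axis 95 mm up the slab and 4 mm backward; the pivot axis is parallel to the hub axis (y).
- stand_foot (a point): Centre of the orange rubber foot at the stand's free end, 127 mm from the pivot: 34 mm long along the stand, 26 wide along y, 12 thick; the bar behind it is 18 wide, 5 thick. Folded, it sticks up 35 mm above the display's top edge, its centre 18 mm above that edge and 16 mm behind the back face. Pinched by its sides along y it turns freely between the fingers.
- carton: Bystander, to be left alone: orange reagent carton, 90 x 110 x 130 mm. Origin: centre of its underside.
- tube_rack: Bystander, to be left alone: white stepped tube rack with capped tubes, 115 x 170 mm, 121 mm high. Origin: centre of its underside.
- dropper: Bystander, to be left alone: yellow dropper bottle, 44 mm diameter, 128 mm high. Origin: centre of its underside.
- phone: Bystander, to be left alone: white cordless phone in its black cradle, 85 x 80 mm, 165 mm high. Origin: centre of its underside.
- pen_cup: Bystander, to be left alone: black pen cup with pens, 76 mm diameter, 155 mm high. Origin: centre of its underside.
- note_pad: Bystander, to be left alone: pink pad of sticky notes, 76 x 76 x 12 mm. Origin: centre of its underside.
- mouse: Bystander, to be left alone: black computer mouse, 100 x 60 x 26 mm. Origin: centre of its underside.

How it is judged:
On the way, in this order (a step that is already met when the one before it is completed fails the run):
1. both paper balls are in the waste bin (x of paper_a_mid in the frame of waste_bin between -0.075 and 0.075 m and y of paper_a_mid in the frame of waste_bin between -0.075 and 0.075 m and z of paper_a_mid in the frame of waste_bin between 0 and 0.115 m and x of paper_b_mid in the frame of waste_bin between -0.075 and 0.075 m and y of paper_b_mid in the frame of waste_bin between -0.075 and 0.075 m and z of paper_b_mid in the frame of waste_bin between 0 and 0.115 m), for 0.2 s.
2. the stand is flipped over centre and fully open (all of step 1 and value of joint kickstand above 2.45 rad), for 0.2 s.
3. the display is upright and held by the gripper, the stand still open (all of step 2 and value of joint display between -0.09 and 0.09 rad and velocity of joint display between -0.1 and 0.1 rad/s and contact force between the fingers and display_c0 above 2 N), for 0.5 s.
At the end, for the whole second after the job is handed in: Both paper balls rest in the bin below its rim, the stand is open (joint kickstand above 2.45), the display is upright within 0.09 rad (joint display), still (under 0.1 rad/s), and the fingers hold it with at least 2 N (all of step 3 and linear speed of each of paper_a, paper_b below 0.05 m/s); the arm keeps its last pose, push and grip.
It fails at once if one of the other things on the counter is pushed more than 30 mm or knocked over (distance of any of carton, tube_rack, dropper, phone, pen_cup, note_pad, mouse from where it was at the start of the episode above 0.03 m or angle between any of carton, tube_rack, dropper, phone, pen_cup, note_pad, mouse's own z axis and vertical above 0.4 rad).
It also fails if it takes over 72 s, if anything falls off the work surface, if the arm or the gripper's body presses on something with over 40 N, if the wrist force passes 120 N, or if a joint passes its speed limit or range.

## Working session

There is one attempt and no reset: what is moved stays moved. The work goes in short steps, Python scripts to look and compute and a tool call to move; the robot and the scene stay as the last step left them, time stands still between calls to the robot, and variables do not carry over. Pictures are saved under pics/ and viewed, at most 10 in all, crops included, and the job is handed in when it is done.

Besides the shell and the picture viewer there is one more tool, called after "Call:" as name(argument=value, ...) on one line, values as JSON. step_arm: Moves the arm, as the interface text tells. Its arguments: {"type":"object","properties":{"plan":{"type":"array"}},"required":["plan"]}

```bash
mkdir -p pics; ls
cat > h.py <<'E'
import numpy as np,cv2
from plant import get_obs,camera,camera_model,finish_job
def ray(name,u,v,m=None):
    m=m or camera_model(name); E=np.array(m['extrinsics']); f=210/np.tan(np.radians(m['fov_y'])/2)
    d=E[:3,:3]@np.array([(u-m['cx'])/f,-(v-m['cy'])/f,-1.]); return E[:3,3],d/np.linalg.norm(d)
def onz(name,u,v,z,m=None):
    o,d=ray(name,u,v,m); return o+d*(z-o[2])/d[2]
def proj(name,p,m=None):
    m=m or camera_model(name); E=np.array(m['extrinsics']); f=210/np.tan(np.radians(m['fov_y'])/2)
    q=E[:3,:3].T@(np.array(p)-E[:3,3]); return m['cx']+f*q[0]/-q[2], m['cy']-f*q[1]/-q[2]
def tri(a,b):
    (o1,d1),(o2,d2)=a,b
    s=np.linalg.lstsq(np.c_[d1,-d2],o2-o1,rcond=None)[0]
    p,q=o1+s[0]*d1,o2+s[1]*d2; return (p+q)/2,np.linalg.norm(p-q)
E
python3 - <<'E'
from h import *
for n in ['scene','side']:
    cv2.imwrite(f'pics/{n}0.png',camera(n)); m=camera_model(n); print(n,{k:np.round(v,3).tolist() if k!='x' else v for k,v in m.items() if not isinstance(v,str)})
    print([k for k in m])
E
```

```text
pics
scene {'fov_y': 49.065, 'cx': 277.132, 'cy': 207.319, 'extrinsics': [[0.972, 0.162, -0.168, 0.223], [-0.233, 0.668, -0.707, -1.022], [-0.002, 0.726, 0.687, 1.161], [0.0, 0.0, 0.0, 1.0]]}
['fov_y', 'cx', 'cy', 'extrinsics']
side {'fov_y': 54.136, 'cx': 276.699, 'cy': 210.754, 'extrinsics': [[0.982, 0.138, -0.129, 0.362], [-0.189, 0.759, -0.623, -0.639], [0.012, 0.636, 0.771, 0.972], [0.0, 0.0, 0.0, 1.0]]}
['fov_y', 'cx', 'cy', 'extrinsics']
```

View pics/scene0.png

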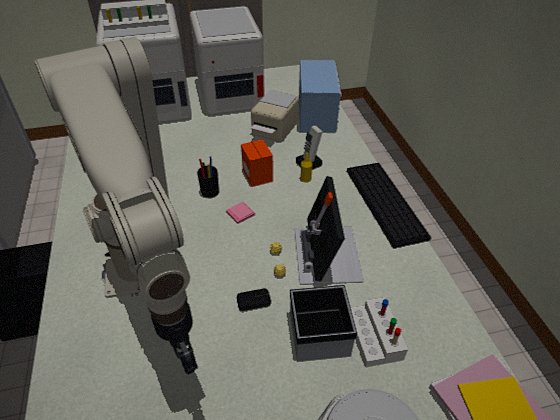

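View pics/side0.png

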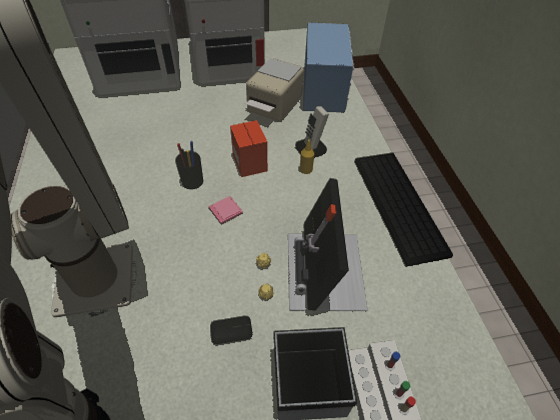

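The scene view shows the balls at (276,248) and (279,270), the orange foot at about (327,199), and the bin rim from about (290,290) to (355,340). The side view shows the balls at (263,260) and (266,291), the foot at (331,213), the plate corners at (288,234), (289,309), (366,309), and the bin rim from (275,330) to (353,402).

Run:
```python
from h import *
C={}
for n in ['scene','side']:
    im=cv2.imread(f'pics/{n}0.png'); hsv=cv2.cvtColor(im,cv2.COLOR_BGR2HSV)
    for nm,lo,hi,box in [('ball',(18,90,80),(35,255,255),(240,230,290,310)),('foot',(0,150,100),(14,255,255),(310,180,345,235))]:
        m=cv2.inRange(hsv,lo,hi); z=np.zeros_like(m); x0,y0,x1,y1=box; z[y0:y1,x0:x1]=m[y0:y1,x0:x1]
        k,l,s,c=cv2.connectedComponentsWithStats(cv2.morphologyEx(z,cv2.MORPH_CLOSE,np.ones((5,5))))
        for i in range(1,k):
            if s[i,4]>15: C.setdefault(nm,{}).setdefault(n,[]).append(c[i]); print(n,nm,c[i].round(1),s[i].tolist(), onz(n,*c[i],.019 if nm=='ball' else .24).round(3))
for nm in C:
    for a,b in zip(C[nm]['scene'],C[nm]['side']):
        p,e=tri(ray('scene',*a),ray('side',*b)); print(nm,p.round(4),round(e,4))
for q in [(288,234),(289,309),(366,309),(358,236)]: print('plate',onz('side',*q,.008).round(3))
for q in [(276,331),(350,327),(353,400),(275,404)]: print('rim side',onz('side',*q,.12).round(3))
for q in [(290,290),(351,287),(355,338),(297,346)]: print('rim scene',onz('scene',*q,.12).round(3))
# display top corners
print('topfar',tri(ray('scene',328,178),ray('side',333,181)))
print('topnear',tri(ray('scene',343,240),ray('side',348,272)))
cv2.imwrite('pics/crop.png',cv2.resize(np.hstack([cv2.imread('pics/scene0.png')[165:290,285:370],cv2.imread('pics/side0.png')[175:320,275:375][:125]]),None,fx=4,fy=4,interpolation=cv2.INTER_CUBIC))
```

```text
scene ball [275.3 247.5] [270, 242, 12, 12, 106] [ 0.452 -0.034  0.019]
scene ball [279.4 269.8] [274, 264, 12, 12, 107] [ 0.443 -0.128  0.019]
scene foot [329.9 194.6] [328, 192, 5, 6, 24] [ 0.616 -0.058  0.24 ]
side ball [262.9 260. ] [256, 253, 15, 15, 148] [ 0.452 -0.034  0.019]
side ball [265.5 291.1] [259, 284, 14, 15, 168] [ 0.442 -0.129  0.019]
side foot [332.8 208.8] [331, 204, 5, 10, 40] [ 0.614 -0.065  0.24 ]
ball [ 0.4518 -0.0337  0.019 ] 0.0002
ball [ 0.4422 -0.1304  0.0221] 0.0
foot [ 0.6038 -0.0873  0.2683] 0.0007
plate [0.539 0.048 0.008]
plate [ 0.493 -0.184  0.008]
plate [ 0.686 -0.22   0.008]
plate [0.738 0.004 0.008]
rim side [ 0.44  -0.282  0.12 ]
rim side [ 0.6   -0.303  0.12 ]
rim side [ 0.561 -0.448  0.12 ]
rim side [ 0.41  -0.426  0.12 ]
rim scene [ 0.435 -0.283  0.12 ]
rim scene [ 0.603 -0.313  0.12 ]
rim scene [ 0.558 -0.466  0.12 ]
rim scene [ 0.409 -0.453  0.12 ]
topfar (array([0.6429734 , 0.03497408, 0.22454864]), np.float64(0.0036738453900466554))
topnear (array([ 0.60447134, -0.22036291,  0.21465845]), np.float64(0.00415396559431717))
```

View pics/crop.png

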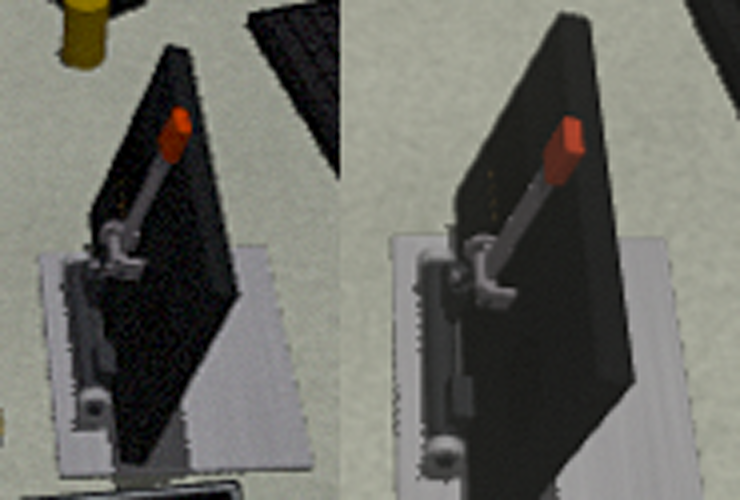

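The crop confirms the stand is folded up along the back, with the orange foot tip above the top edge. The plate corners give hub ≈ (0.545, -0.075) and foot yaw ≈ -11°. The bin centre is at about (0.505, -0.371). These match the given sizes.

Run:
```python
from h import *
from scipy.spatial.transform import Rotation as R
o=get_obs(); q=o['orientation']; print(o['time'],np.round(o['ee_pos'],4)); print(R.from_quat([*q[1:],q[0]]).as_matrix().round(3)); print(o['grip_width'],np.round(o['force'],2))
```

```text
0.1 [ 0.1389 -0.4797  0.2305]
[[ 0.961  0.278 -0.001]
 [ 0.278 -0.961  0.002]
 [ 0.    -0.002 -1.   ]]
0.08544111734761135 [ 0.17  1.26 -0.5 ]
```

Call:
step_arm(plan=[{"dx": 0.04, "dy": 0.04, "dz": 0, "wz": -4}, {"dx": 0.08, "dy": 0.09, "dz": 0, "wz": -8}, {"dx": 0.12, "dy": 0.135, "dz": -0.02, "wz": -12}, {"dx": 0.16, "dy": 0.18, "dz": -0.04, "wz": -16}, {"dx": 0.2, "dy": 0.23, "dz": -0.06, "wz": -20}, {"dx": 0.24, "dy": 0.275, "dz": -0.08, "wz": -24}, {"dx": 0.275, "dy": 0.32, "dz": -0.1, "wz": -27}, {"dx": 0.302, "dy": 0.35, "dz": -0.11, "wz": -27}])

```text
$.plan[0]: bad value
```

Call:
step_arm(plan=[{"dx": 0.04, "dy": 0.04, "dz": 0.0, "wx": 0, "wy": 0, "wz": -4, "grip": 0}, {"dx": 0.08, "dy": 0.09, "dz": 0.0, "wx": 0, "wy": 0, "wz": -8, "grip": 0}, {"dx": 0.12, "dy": 0.135, "dz": -0.02, "wx": 0, "wy": 0, "wz": -12, "grip": 0}, {"dx": 0.16, "dy": 0.18, "dz": -0.04, "wx": 0, "wy": 0, "wz": -16, "grip": 0}, {"dx": 0.2, "dy": 0.23, "dz": -0.06, "wx": 0, "wy": 0, "wz": -20, "grip": 0}, {"dx": 0.24, "dy": 0.275, "dz": -0.08, "wx": 0, "wy": 0, "wz": -24, "grip": 0}, {"dx": 0.275, "dy": 0.32, "dz": -0.1, "wx": 0, "wy": 0, "wz": -27, "grip": 0}, {"dx": 0.302, "dy": 0.35, "dz": -0.11, "wx": 0, "wy": 0, "wz": -27, "grip": 0}])

```text
time: 1.1
ee_pos: [0.4413, -0.128, 0.12]
orientation: [-0.0, 0.996, -0.094, -0.001]
force: [0.3, -0.0, -0.2]
grip_width: 0.0853
grasp_force: 0.0
```

Call:
step_arm(plan=[{"dx": 0.001, "dy": -0.002, "dz": -0.05, "wx": 0, "wy": 0, "wz": 0, "grip": 0}, {"dx": 0.001, "dy": -0.002, "dz": -0.09, "wx": 0, "wy": 0, "wz": 0, "grip": 0}, {"dx": 0.001, "dy": -0.002, "dz": -0.115, "wx": 0, "wy": 0, "wz": 0, "grip": 0}, {"dx": 0.001, "dy": -0.002, "dz": -0.115, "wx": 0, "wy": 0, "wz": 0, "grip": 200}, {"dx": 0.001, "dy": -0.002, "dz": -0.115, "wx": 0, "wy": 0, "wz": 0, "grip": 200}, {"dx": 0.001, "dy": -0.002, "dz": -0.115, "wx": 0, "wy": 0, "wz": 0, "grip": 200}, {"dx": 0.001, "dy": -0.002, "dz": -0.115, "wx": 0, "wy": 0, "wz": 0, "grip": 200}, {"dx": 0.001, "dy": -0.002, "dz": -0.115, "wx": 0, "wy": 0, "wz": 0, "grip": 200}])

```text
time: 2.1
ee_pos: [0.4435, -0.1328, 0.008]
orientation: [0.0, 0.996, -0.095, 0.002]
force: [0.1, -0.0, 6.9]
grip_width: 0.0368
grasp_force: 60.4
```

Call:
step_arm(plan=[{"dx": 0.0, "dy": 0.0, "dz": 0.06, "wx": 0, "wy": 0, "wz": 0, "grip": 200}, {"dx": 0.0, "dy": 0.0, "dz": 0.12, "wx": 0, "wy": 0, "wz": 0, "grip": 200}, {"dx": 0.0, "dy": -0.02, "dz": 0.17, "wx": 0, "wy": 0, "wz": 0, "grip": 200}, {"dx": 0.015, "dy": -0.07, "dz": 0.18, "wx": 0, "wy": 0, "wz": 0, "grip": 200}, {"dx": 0.03, "dy": -0.13, "dz": 0.18, "wx": 0, "wy": 0, "wz": 0, "grip": 200}, {"dx": 0.045, "dy": -0.19, "dz": 0.17, "wx": 0, "wy": 0, "wz": 0, "grip": 200}, {"dx": 0.06, "dy": -0.238, "dz": 0.15, "wx": 0, "wy": 0, "wz": 0, "grip": 200}, {"dx": 0.061, "dy": -0.238, "dz": 0.13, "wx": 0, "wy": 0, "wz": 0, "grip": 200}])

```text
time: 3.1
ee_pos: [0.5034, -0.3743, 0.1353]
orientation: [0.001, 0.995, -0.097, 0.001]
force: [-0.4, 1.1, -0.4]
grip_width: 0.0369
grasp_force: 60.3
```

Call:
step_arm(plan=[{"dx": 0.0, "dy": 0.0, "dz": 0.0, "wx": 0, "wy": 0, "wz": 0, "grip": 200}, {"dx": 0.0, "dy": 0.0, "dz": 0.0, "wx": 0, "wy": 0, "wz": 0, "grip": 0}, {"dx": 0.0, "dy": 0.0, "dz": 0.0, "wx": 0, "wy": 0, "wz": 0, "grip": 0}, {"dx": 0.0, "dy": 0.0, "dz": 0.0, "wx": 0, "wy": 0, "wz": 0, "grip": 0}, {"dx": 0.0, "dy": 0.0, "dz": 0.0, "wx": 0, "wy": 0, "wz": 0, "grip": 0}, {"dx": 0.0, "dy": 0.0, "dz": 0.03, "wx": 0, "wy": 0, "wz": 0, "grip": 0}])

```text
time: 3.85
ee_pos: [0.5014, -0.3689, 0.164]
orientation: [-0.002, 0.996, -0.094, -0.003]
force: [0.0, 0.6, 0.2]
grip_width: 0.0854
grasp_force: 0.0
```

Run:
```python
from h import *
cv2.imwrite('pics/side1.png',camera('side'))
```

```text
(no output)
```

View pics/side1.png

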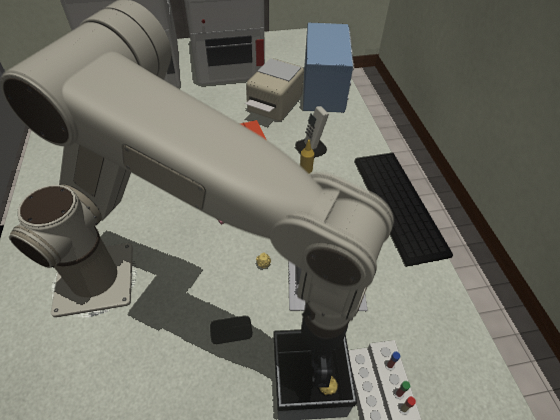

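Ball B is in the bin at (329,385), and ball A is still at (263,260).

Call:
step_arm(plan=[{"dx": -0.015, "dy": 0.04, "dz": 0.02, "wx": 0, "wy": 0, "wz": 0, "grip": 0}, {"dx": -0.03, "dy": 0.1, "dz": 0.02, "wx": 0, "wy": 0, "wz": 0, "grip": 0}, {"dx": -0.04, "dy": 0.16, "dz": 0.0, "wx": 0, "wy": 0, "wz": 0, "grip": 0}, {"dx": -0.05, "dy": 0.22, "dz": -0.02, "wx": 0, "wy": 0, "wz": 0, "grip": 0}, {"dx": -0.05, "dy": 0.28, "dz": -0.04, "wx": 0, "wy": 0, "wz": 0, "grip": 0}, {"dx": -0.05, "dy": 0.335, "dz": -0.06, "wx": 0, "wy": 0, "wz": 0, "grip": 0}, {"dx": -0.05, "dy": 0.335, "dz": -0.08, "wx": 0, "wy": 0, "wz": 0, "grip": 0}, {"dx": -0.05, "dy": 0.335, "dz": -0.1, "wx": 0, "wy": 0, "wz": 0, "grip": 0}])

```text
time: 4.9
ee_pos: [0.4491, -0.0624, 0.0662]
orientation: [-0.011, 0.997, -0.076, 0.001]
force: [0.3, 0.7, -0.5]
grip_width: 0.0853
grasp_force: 0.0
```

Call:
step_arm(plan=[{"dx": 0, "dy": 0, "dz": 0, "wx": 0, "wy": 0, "wz": 0, "grip": 0}, {"dx": 0, "dy": 0, "dz": 0, "wx": 0, "wy": 0, "wz": 0, "grip": 0}])

```text
time: 5.15
ee_pos: [0.4493, -0.0632, 0.0671]
orientation: [-0.011, 0.997, -0.077, 0.001]
force: [-0.5, 1.0, -0.3]
grip_width: 0.085
grasp_force: 0.0
```

Call:
step_arm(plan=[{"dx": 0.003, "dy": 0.029, "dz": 0, "wx": -1.25, "wy": 0, "wz": -2, "grip": 0}, {"dx": 0.003, "dy": 0.029, "dz": -0.02, "wx": -1.25, "wy": 0, "wz": -2, "grip": 0}, {"dx": 0.003, "dy": 0.029, "dz": -0.06, "wx": -1.25, "wy": 0, "wz": -2, "grip": 0}, {"dx": 0.003, "dy": 0.029, "dz": -0.06, "wx": -1.25, "wy": 0, "wz": -2, "grip": 200}, {"dx": 0.003, "dy": 0.029, "dz": -0.06, "wx": -1.25, "wy": 0, "wz": -2, "grip": 200}, {"dx": 0.003, "dy": 0.029, "dz": -0.06, "wx": -1.25, "wy": 0, "wz": -2, "grip": 200}, {"dx": 0.003, "dy": 0.029, "dz": -0.06, "wx": -1.25, "wy": 0, "wz": -2, "grip": 200}, {"dx": 0.003, "dy": 0.029, "dz": -0.06, "wx": -1.25, "wy": 0, "wz": -2, "grip": 200}])

```text
time: 6.15
ee_pos: [0.4487, -0.0624, 0.0076]
orientation: [-0.011, 0.997, -0.076, 0.004]
force: [0.1, 0.6, 6.5]
grip_width: 0.0369
grasp_force: 59.9
```

Run:
```python
from h import *
o=get_obs(); print(np.round(o['joint_pos'],3), np.round(o['ee_pos'],4))
cv2.imwrite('pics/w1.png',np.hstack([camera('wrist')[:, 80:480],camera('scene')[100:,150:][:320,:400].repeat(1,0)][:1]+[np.vstack([camera('scene')[100:400,150:550],np.zeros((120,400,3),np.uint8)])]))
```

```text
[-0.154  0.381 -0.459  0.725  0.023  3.141] [ 0.4487 -0.0624  0.0076]
```

View pics/w1.png

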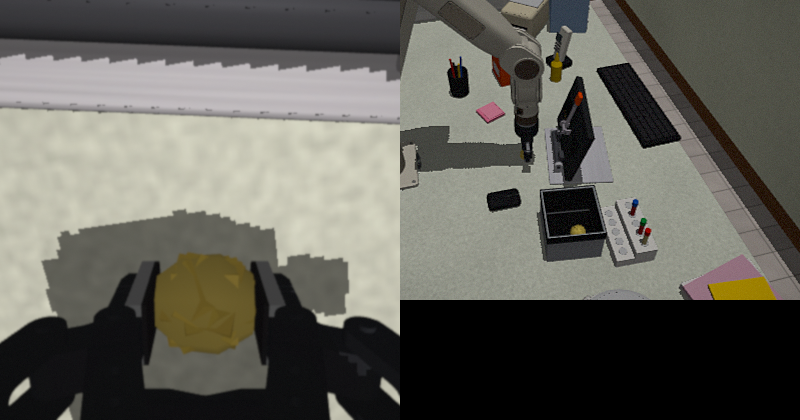

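Joint 6 hit its limit (3.14), but ball A is firmly between the pads. In the wrist view it sits at (207,300). I'll use the half-turn orientation from here on.

Call:
step_arm(plan=[{"dx": 0.0, "dy": 0.0, "dz": 0.06, "wx": 0, "wy": 0, "wz": 0, "grip": 200}, {"dx": 0.0, "dy": 0.0, "dz": 0.12, "wx": 0, "wy": 0, "wz": 0, "grip": 200}, {"dx": 0.0, "dy": -0.04, "dz": 0.165, "wx": 0, "wy": 0, "wz": 2, "grip": 200}, {"dx": 0.01, "dy": -0.1, "dz": 0.17, "wx": 0, "wy": 0, "wz": 4, "grip": 200}, {"dx": 0.02, "dy": -0.16, "dz": 0.175, "wx": 0, "wy": 0, "wz": 4, "grip": 200}, {"dx": 0.035, "dy": -0.22, "dz": 0.175, "wx": 0, "wy": 0, "wz": 4, "grip": 200}, {"dx": 0.045, "dy": -0.275, "dz": 0.165, "wx": 0, "wy": 0, "wz": 4, "grip": 200}, {"dx": 0.05, "dy": -0.305, "dz": 0.145, "wx": 0, "wy": 0, "wz": 4, "grip": 200}])

```text
time: 7.3
ee_pos: [0.4979, -0.3704, 0.1517]
orientation: [-0.011, 0.999, -0.043, 0.003]
force: [0.9, 0.7, 0.1]
grip_width: 0.0365
grasp_force: 60.4
```

Call:
step_arm(plan=[{"dx": 0.0, "dy": 0.0, "dz": 0.0, "wx": 0, "wy": 0, "wz": 0, "grip": 200}, {"dx": 0.0, "dy": 0.0, "dz": -0.01, "wx": 0, "wy": 0, "wz": 0, "grip": 200}])

```text
time: 7.55
ee_pos: [0.4977, -0.3668, 0.142]
orientation: [-0.012, 0.999, -0.041, 0.003]
force: [-0.0, -0.0, 0.3]
grip_width: 0.037
grasp_force: 60.4
```

Call:
step_arm(plan=[{"dx": 0.0, "dy": 0.0, "dz": 0.0, "wx": 0, "wy": 0, "wz": 0, "grip": 0}, {"dx": 0.0, "dy": 0.0, "dz": 0.0, "wx": 0, "wy": 0, "wz": 0, "grip": 0}, {"dx": 0.0, "dy": 0.0, "dz": 0.0, "wx": 0, "wy": 0, "wz": 0, "grip": 0}, {"dx": 0.0, "dy": 0.0, "dz": 0.0, "wx": 0, "wy": 0, "wz": 0, "grip": 0}, {"dx": 0.0, "dy": 0.0, "dz": 0.05, "wx": -1.4, "wy": 0.4, "wz": 0, "grip": 0}, {"dx": 0.0, "dy": 0.0, "dz": 0.11, "wx": -1.4, "wy": 0.4, "wz": 0, "grip": 0}, {"dx": 0.0, "dy": 0.0, "dz": 0.16, "wx": -1.4, "wy": 0.4, "wz": 0, "grip": 0}, {"dx": 0.0, "dy": 0.0, "dz": 0.21, "wx": -1.4, "wy": 0.4, "wz": 0, "grip": 0}])

```text
time: 8.55
ee_pos: [0.4972, -0.3667, 0.3536]
orientation: [0.001, 0.999, -0.041, -0.0]
force: [0.7, -1.0, 0.0]
grip_width: 0.0853
grasp_force: 0.0
```

Call:
step_arm(plan=[{"dx": 0.0, "dy": 0.01, "dz": 0, "wx": 0, "wy": 0, "wz": 10, "grip": 0}, {"dx": 0.0, "dy": 0.03, "dz": 0, "wx": 0, "wy": 0, "wz": 20, "grip": 0}, {"dx": 0.0, "dy": 0.06, "dz": 0, "wx": 0, "wy": 0, "wz": 30, "grip": 0}, {"dx": 0.01, "dy": 0.09, "dz": 0, "wx": 0, "wy": 0, "wz": 40, "grip": 0}, {"dx": 0.02, "dy": 0.12, "dz": 0, "wx": 0, "wy": 0, "wz": 50, "grip": 0}, {"dx": 0.03, "dy": 0.15, "dz": 0, "wx": 0, "wy": 0, "wz": 60, "grip": 0}, {"dx": 0.04, "dy": 0.18, "dz": 0, "wx": 0, "wy": 0, "wz": 70, "grip": 0}, {"dx": 0.04, "dy": 0.18, "dz": 0, "wx": 0, "wy": 0, "wz": 80, "grip": 0}])

```text
time: 9.55
ee_pos: [0.538, -0.1847, 0.3516]
orientation: [0.001, 0.789, 0.614, -0.0]
force: [0.7, 0.1, -0.5]
grip_width: 0.0852
grasp_force: 0.0
```

Call:
step_arm(plan=[{"dx": 0.0, "dy": 0.01, "dz": 0, "wx": 0, "wy": 0, "wz": 10, "grip": 0}, {"dx": 0.01, "dy": 0.02, "dz": 0, "wx": 0, "wy": 0, "wz": 20, "grip": 0}, {"dx": 0.02, "dy": 0.03, "dz": 0, "wx": 0, "wy": 0, "wz": 30, "grip": 0}, {"dx": 0.03, "dy": 0.04, "dz": 0, "wx": 0, "wy": 0, "wz": 40, "grip": 0}, {"dx": 0.03, "dy": 0.06, "dz": 0, "wx": 0, "wy": 0, "wz": 50, "grip": 0}, {"dx": 0.04, "dy": 0.08, "dz": 0, "wx": 0, "wy": 0, "wz": 60, "grip": 0}, {"dx": 0.04, "dy": 0.1, "dz": 0, "wx": 0, "wy": 0, "wz": 70, "grip": 0}, {"dx": 0.04, "dy": 0.1, "dz": 0, "wx": 0, "wy": 0, "wz": 80, "grip": 0}])

```text
time: 10.55
ee_pos: [0.5775, -0.0854, 0.3515]
orientation: [0.001, 0.21, 0.978, 0.001]
force: [1.0, -0.7, -0.1]
grip_width: 0.0852
grasp_force: 0.0
```

Run:
```python
from h import *
o=get_obs(); print(o['time'],np.round(o['joint_pos'],3), np.round(o['ee_pos'],4),np.round(o['orientation'],4))
m=camera_model('wrist');w=camera('wrist');np.save('m2.npy',m,allow_pickle=True)
print(proj('wrist',[.6015,-.086,.2504],m))
cv2.imwrite('pics/w2.png',np.hstack([cv2.resize(w,(450,338)),cv2.resize(camera('scene')[150:400,200:450],(338,338))]))
```

```text
10.55 [-1.47e-01  4.10e-01  5.51e-01  1.71e+00  1.00e-03  2.76e-01] [ 0.5775 -0.0854  0.3515] [1.200e-03 2.103e-01 9.776e-01 6.000e-04]
(np.float64(297.8690321147167), np.float64(242.09595356248764))
```

View pics/w2.png

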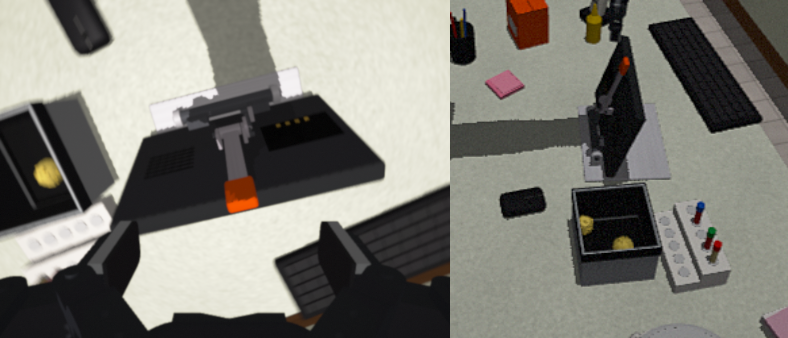

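The wrist view has the orange foot at (299,243) in full-image pixels, which matches the prediction of (298,242). Both balls appear inside the bin, and I'll check the one by the left wall numerically.

Run:
```python
from h import *
P={}
for n in ['scene','side']:
    im=camera(n); m=cv2.inRange(cv2.cvtColor(im,cv2.COLOR_BGR2HSV),(18,90,50),(35,255,255))
    z=np.zeros_like(m); z[285:415,265:365]=m[285:415,265:365]
    k,l,s,c=cv2.connectedComponentsWithStats(cv2.morphologyEx(z,cv2.MORPH_CLOSE,np.ones((5,5))))
    for i in range(1,k):
        if s[i,4]>15: print(n,c[i].round(1),s[i].tolist(),onz(n,*c[i],.022).round(3),onz(n,*c[i],.12).round(3)); P.setdefault(n,[]).append(c[i])
for a in P['scene']:
    for b in P['side']: p,e=tri(ray('scene',*a),ray('side',*b)); print(p.round(3),round(e,4))
```

```text
scene [300.5 315.6] [296, 309, 10, 15, 122] [ 0.462 -0.308  0.022] [ 0.441 -0.369  0.12 ]
scene [327.5 329.5] [320, 324, 16, 11, 126] [ 0.523 -0.37   0.022] [ 0.498 -0.426  0.12 ]
side [285.6 358. ] [279, 349, 15, 20, 236] [ 0.458 -0.309  0.022] [ 0.448 -0.343  0.12 ]
side [319.6 382.7] [310, 373, 20, 21, 298] [ 0.522 -0.377  0.022] [ 0.505 -0.404  0.12 ]
[ 0.459 -0.312  0.029] 0.0028
[ 0.457 -0.425  0.208] 0.0669
[ 0.495 -0.328 -0.001] 0.0877
[ 0.517 -0.383  0.045] 0.0004
```

Call:
step_arm(plan=[{"dx": 0.015, "dy": 0, "dz": 0, "wx": 0, "wy": 0, "wz": 7, "grip": 0}, {"dx": 0.025, "dy": 0, "dz": 0, "wx": 0, "wy": 0, "wz": 13, "grip": 0}, {"dx": 0.025, "dy": -0.001, "dz": -0.05, "wx": 0, "wy": 0, "wz": 13, "grip": 0}, {"dx": 0.025, "dy": -0.001, "dz": -0.09, "wx": 0, "wy": 0, "wz": 13, "grip": 0}, {"dx": 0.025, "dy": -0.001, "dz": -0.111, "wx": 0, "wy": 0, "wz": 13, "grip": 0}, {"dx": 0.025, "dy": -0.001, "dz": -0.111, "wx": 0, "wy": 0, "wz": 13, "grip": 0}])

```text
time: 11.5
ee_pos: [0.601, -0.0882, 0.2382]
orientation: [-0.001, 0.103, 0.995, 0.001]
force: [0.2, -0.3, 1.3]
grip_width: 0.0854
grasp_force: 0.0
```

Both balls are low in the bin. Next I'll pinch the foot.

Call:
step_arm(plan=[{"dx": 0, "dy": 0, "dz": 0, "wx": 0, "wy": 0, "wz": 0, "grip": 220}, {"dx": 0, "dy": 0, "dz": 0, "wx": 0, "wy": 0, "wz": 0, "grip": 220}, {"dx": 0, "dy": 0, "dz": 0, "wx": 0, "wy": 0, "wz": 0, "grip": 220}, {"dx": 0, "dy": 0, "dz": 0, "wx": 0, "wy": 0, "wz": 0, "grip": 220}, {"dx": 0, "dy": 0, "dz": 0, "wx": 0, "wy": 0, "wz": 0, "grip": 220}])

```text
time: 12.12
ee_pos: [0.6035, -0.0857, 0.242]
orientation: [0.003, 0.101, 0.995, 0.002]
force: [0.6, 5.8, 3.2]
grip_width: 0.0247
grasp_force: 59.5
```

Run:
```python
from h import *
# arc of the pinched point, shift from start; grip at radius r
e=np.array([.982,-.191]);t=.28;r=.135
def pt(a):
    u,x=.095+r*np.cos(a),-.004-r*np.sin(a); X=x*np.cos(t)+u*np.sin(t); return np.array([*(e*X),u*np.cos(t)-x*np.sin(t)])
for a in np.arange(.1,2.01,.1): print(round(a,2),(pt(a)-pt(0)).round(3))
```

```text
0.1 [-0.013  0.003  0.003]
0.2 [-0.026  0.005  0.005]
0.3 [-0.039  0.008  0.005]
0.4 [-0.053  0.01   0.004]
0.5 [-0.066  0.013  0.002]
0.6 [-0.078  0.015 -0.002]
0.7 [-0.091  0.018 -0.006]
0.8 [-0.103  0.02  -0.013]
0.9 [-0.114  0.022 -0.02 ]
1.0 [-0.124  0.024 -0.028]
1.1 [-0.134  0.026 -0.038]
1.2 [-0.142  0.028 -0.048]
1.3 [-0.15   0.029 -0.059]
1.4 [-0.156  0.03  -0.071]
1.5 [-0.161  0.031 -0.083]
1.6 [-0.165  0.032 -0.096]
1.7 [-0.168  0.033 -0.109]
1.8 [-0.169  0.033 -0.123]
1.9 [-0.169  0.033 -0.136]
2.0 [-0.168  0.033 -0.15 ]
```

Call:
step_arm(plan=[{"dx": -0.013, "dy": 0.003, "dz": 0.003, "wx": 0, "wy": 0, "wz": 0, "grip": 220}, {"dx": -0.026, "dy": 0.005, "dz": 0.005, "wx": 0, "wy": 0, "wz": 0, "grip": 220}, {"dx": -0.039, "dy": 0.008, "dz": 0.005, "wx": 0, "wy": 0, "wz": 0, "grip": 220}, {"dx": -0.053, "dy": 0.01, "dz": 0.004, "wx": 0, "wy": 0, "wz": 0, "grip": 220}, {"dx": -0.066, "dy": 0.013, "dz": 0.002, "wx": 0, "wy": 0, "wz": 0, "grip": 220}, {"dx": -0.078, "dy": 0.015, "dz": -0.002, "wx": 0, "wy": 0, "wz": 0, "grip": 220}, {"dx": -0.091, "dy": 0.018, "dz": -0.006, "wx": 0, "wy": 0, "wz": 0, "grip": 220}, {"dx": -0.103, "dy": 0.02, "dz": -0.013, "wx": 0, "wy": 0, "wz": 0, "grip": 220}])

```text
time: 13.12
ee_pos: [0.5098, -0.0671, 0.2434]
orientation: [0.019, 0.101, 0.995, 0.002]
force: [-8.0, 7.7, 78.6]
grip_width: 0.0249
grasp_force: 73.9
```

Call:
step_arm(plan=[{"dx": -0.011, "dy": 0.002, "dz": -0.007, "wx": 0, "wy": 0, "wz": 0, "grip": 220}, {"dx": -0.021, "dy": 0.004, "dz": -0.015, "wx": 0, "wy": 0, "wz": 0, "grip": 220}, {"dx": -0.031, "dy": 0.006, "dz": -0.025, "wx": 0, "wy": 0, "wz": 0, "grip": 220}, {"dx": -0.039, "dy": 0.008, "dz": -0.035, "wx": 0, "wy": 0, "wz": 0, "grip": 220}, {"dx": -0.047, "dy": 0.009, "dz": -0.046, "wx": 0, "wy": 0, "wz": 0, "grip": 220}, {"dx": -0.053, "dy": 0.01, "dz": -0.058, "wx": 0, "wy": 0, "wz": 0, "grip": 220}, {"dx": -0.058, "dy": 0.011, "dz": -0.07, "wx": 0, "wy": 0, "wz": 0, "grip": 220}, {"dx": -0.062, "dy": 0.012, "dz": -0.083, "wx": 0, "wy": 0, "wz": 0, "grip": 220}])

```text
time: 14.12
ee_pos: [0.4404, -0.0538, 0.1466]
orientation: [0.005, 0.101, 0.995, 0.003]
force: [2.9, 7.0, 4.8]
grip_width: 0.0245
grasp_force: 63.7
```

Call:
step_arm(plan=[{"dx": -0.003, "dy": 0.001, "dz": -0.013, "wx": 0, "wy": 0, "wz": 0, "grip": 220}, {"dx": -0.004, "dy": 0.001, "dz": -0.027, "wx": 0, "wy": 0, "wz": 0, "grip": 220}, {"dx": -0.004, "dy": 0.001, "dz": -0.027, "wx": 0, "wy": 0, "wz": 0, "grip": 220}])

```text
time: 14.5
ee_pos: [0.4355, -0.0529, 0.118]
orientation: [0.003, 0.101, 0.995, 0.003]
force: [3.7, 6.3, 2.1]
grip_width: 0.0248
grasp_force: 58.7
```

Run:
```python
from h import *
o=get_obs(); print(o['time'],np.round(o['joint_pos'],3), np.round(o['ee_pos'],4),np.round(o['force'],1))
cv2.imwrite('pics/w3.png',np.hstack([cv2.resize(camera('wrist'),(450,338)),cv2.resize(camera('scene')[150:350,220:420],(338,338))]))
```

```text
14.5 [-0.125  0.204 -0.355  1.005  0.006  0.078] [ 0.4355 -0.0529  0.118 ] [3.7 6.3 2.1]
```

View pics/w3.png

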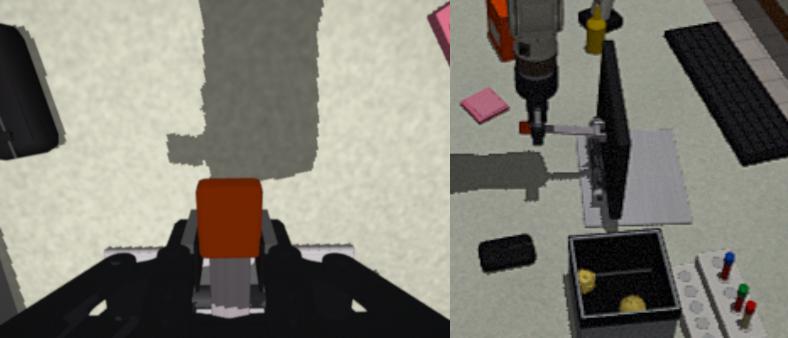

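The stand is about horizontal and well past centre, pinched in the fingers, with the orange foot at (230,220) in the wrist view. Releasing should let it snap open.

Call:
step_arm(plan=[{"dx": 0, "dy": 0, "dz": 0, "wx": 0, "wy": 0, "wz": 0, "grip": 0}, {"dx": 0, "dy": 0, "dz": 0, "wx": 0, "wy": 0, "wz": 0, "grip": 0}, {"dx": 0, "dy": 0, "dz": 0, "wx": 0, "wy": 0, "wz": 0, "grip": 0}, {"dx": 0, "dy": 0, "dz": 0, "wx": 0, "wy": 0, "wz": 0, "grip": 0}, {"dx": -0.01, "dy": 0, "dz": 0.04, "wx": 0, "wy": 0, "wz": 0, "grip": 0}, {"dx": -0.02, "dy": 0, "dz": 0.1, "wx": 0, "wy": 0, "wz": 0, "grip": 0}, {"dx": -0.02, "dy": 0, "dz": 0.16, "wx": 0, "wy": 0, "wz": 0, "grip": 0}, {"dx": -0.02, "dy": 0, "dz": 0.22, "wx": 0, "wy": 0, "wz": 0, "grip": 0}])

```text
time: 15.6
ee_pos: [0.4128, -0.055, 0.3393]
orientation: [0.001, 0.102, 0.995, 0.0]
force: [1.8, -0.2, -0.4]
grip_width: 0.0853
grasp_force: 0.0
```

Run:
```python
from h import *
o=get_obs(); print(o['time'],np.round(o['joint_pos'],3), np.round(o['ee_pos'],4),np.round(o['orientation'],4))
w,s=camera('wrist'),camera('side')
cv2.imwrite('pics/w4.png',np.hstack([cv2.resize(s[170:320,260:380],(360,450)),cv2.resize(camera('scene')[160:300,280:380],(321,450))]))
```

```text
15.6 [-1.330e-01  4.900e-02  5.600e-02  1.576e+00  1.000e-03  7.200e-02] [ 0.4128 -0.055   0.3393] [1.300e-03 1.024e-01 9.947e-01 5.000e-04]
```

View pics/w4.png

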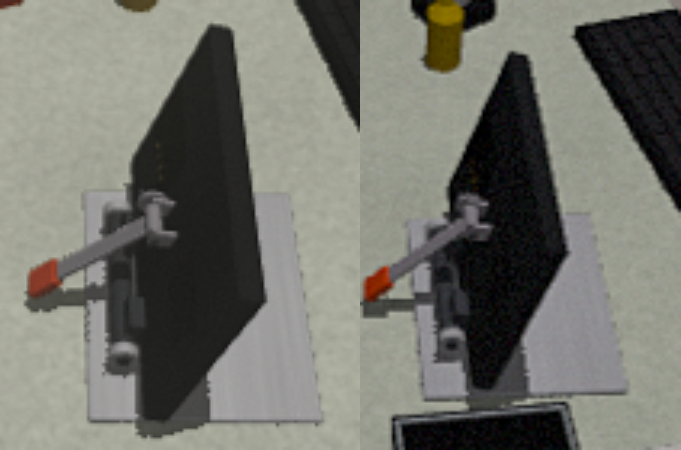

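The stand is open, pointing down and back, and the display is back at its forward stop. Next I'll turn the tool for the top-edge grip.

Call:
step_arm(plan=[{"dx": 0.028, "dy": -0.005, "dz": 0, "wx": 0, "wy": 0, "wz": -10, "grip": 0}, {"dx": 0.056, "dy": -0.01, "dz": 0, "wx": 0, "wy": 0, "wz": -20, "grip": 0}, {"dx": 0.084, "dy": -0.015, "dz": 0, "wx": 0, "wy": 0, "wz": -30, "grip": 0}, {"dx": 0.112, "dy": -0.02, "dz": 0, "wx": 0, "wy": 0, "wz": -40, "grip": 0}, {"dx": 0.14, "dy": -0.025, "dz": 0, "wx": 0, "wy": 0, "wz": -50, "grip": 0}, {"dx": 0.168, "dy": -0.03, "dz": 0, "wx": 0, "wy": 0, "wz": -60, "grip": 0}, {"dx": 0.196, "dy": -0.034, "dz": 0, "wx": 0, "wy": 0, "wz": -70, "grip": 0}, {"dx": 0.224, "dy": -0.038, "dz": 0, "wx": 0, "wy": 0, "wz": -80, "grip": 0}])

```text
time: 16.75
ee_pos: [0.6377, -0.0932, 0.335]
orientation: [-0.0, 0.72, 0.694, -0.001]
force: [1.3, 0.6, 0.2]
grip_width: 0.0854
grasp_force: 0.0
```

Call:
step_arm(plan=[{"dx": 0, "dy": 0, "dz": 0, "wx": 0, "wy": 0, "wz": -9, "grip": 0}, {"dx": 0, "dy": 0, "dz": 0, "wx": 0, "wy": 0, "wz": -9, "grip": 0}])

```text
time: 17.0
ee_pos: [0.6371, -0.093, 0.3347]
orientation: [-0.0, 0.77, 0.639, -0.002]
force: [0.6, 0.4, 0.5]
grip_width: 0.0857
grasp_force: 0.0
```

Call:
step_arm(plan=[{"dx": 0, "dy": 0, "dz": -0.01, "wx": 1.5, "wy": 7.8, "wz": 0, "grip": 0}, {"dx": 0, "dy": 0, "dz": -0.03, "wx": 3.06, "wy": 15.7, "wz": 0, "grip": 0}, {"dx": 0, "dy": 0, "dz": -0.04, "wx": 3.06, "wy": 15.7, "wz": 0, "grip": 0}, {"dx": 0, "dy": 0, "dz": -0.05, "wx": 3.06, "wy": 15.7, "wz": 0, "grip": 0}, {"dx": 0, "dy": 0, "dz": -0.05, "wx": 3.06, "wy": 15.7, "wz": 0, "grip": 0}])

```text
time: 17.62
ee_pos: [0.6357, -0.0927, 0.289]
orientation: [-0.105, 0.763, 0.632, -0.087]
force: [0.1, 0.1, 0.6]
grip_width: 0.0855
grasp_force: 0.0
```

Run:
```python
from h import *
from scipy.spatial.transform import Rotation as R
o=get_obs(); q=o['orientation'];M=R.from_quat([*q[1:],q[0]]).as_matrix();p=np.array(o['ee_pos'])
print(o['time'],np.round(o['joint_pos'],3),p.round(4),M[:,2].round(3),M[:,1].round(3))
print('stand foot',onz('side',274,263,.039),'expect .479 -.062')
m=camera_model('wrist');w=camera('wrist').copy()
e=np.array([.982,-.191]);f=np.array([.191,.982]);t=.28
for u,x in [(.204,.012),(.204,.034)]:
    for y in (-.1,0,.1):
        P=[*(np.array([.545,-.075])+e*(x*np.cos(t)+u*np.sin(t))+f*y),.036+u*np.cos(t)-x*np.sin(t)]
        uv=proj('wrist',P,m); cv2.circle(w,(int(uv[0]),int(uv[1])),4,(0,255,0) if x<.02 else (255,0,255),-1)
cv2.imwrite('pics/w5.png',w)
```

```text
17.625 [-0.149  0.883  1.188  2.15   0.01   1.606] [ 0.6357 -0.0927  0.289 ] [-0.267  0.05  -0.963] [ 0.946 -0.178 -0.271]
stand foot [ 0.47731429 -0.06115403  0.039     ] expect .479 -.062
```

View pics/w5.png

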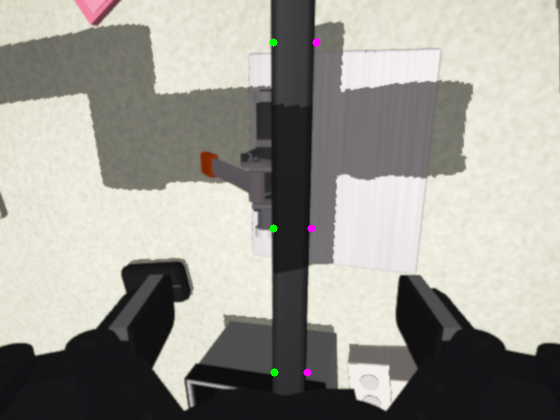

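The predicted edge points lie exactly on the slab's edges (x≈274 and x≈311), and the stand foot is at the expected open position. I'll descend now.

Call:
step_arm(plan=[{"dx": -0.008, "dy": 0.002, "dz": -0.03, "wx": 0, "wy": 0, "wz": 0, "grip": 0}, {"dx": -0.016, "dy": 0.003, "dz": -0.06, "wx": 0, "wy": 0, "wz": 0, "grip": 0}, {"dx": -0.02, "dy": 0.004, "dz": -0.08, "wx": 0, "wy": 0, "wz": 0, "grip": 0}, {"dx": -0.023, "dy": 0.0045, "dz": -0.096, "wx": 0, "wy": 0, "wz": 0, "grip": 0}, {"dx": -0.023, "dy": 0.0045, "dz": -0.096, "wx": 0, "wy": 0, "wz": 0, "grip": 0}])

```text
time: 18.3
ee_pos: [0.6125, -0.0881, 0.1926]
orientation: [-0.106, 0.763, 0.632, -0.088]
force: [-0.2, -1.0, 0.2]
grip_width: 0.0855
grasp_force: 0.0
```

Call:
step_arm(plan=[{"dx": 0, "dy": 0, "dz": 0, "wx": 0, "wy": 0, "wz": 0, "grip": 230}, {"dx": 0, "dy": 0, "dz": 0, "wx": 0, "wy": 0, "wz": 0, "grip": 230}, {"dx": 0, "dy": 0, "dz": 0, "wx": 0, "wy": 0, "wz": 0, "grip": 230}, {"dx": 0, "dy": 0, "dz": 0, "wx": 0, "wy": 0, "wz": 0, "grip": 230}, {"dx": 0, "dy": 0, "dz": 0, "wx": 0, "wy": 0, "wz": 0, "grip": 230}, {"dx": 0, "dy": 0, "dz": 0, "wx": 0, "wy": 0, "wz": 0, "grip": 230}])

```text
time: 19.05
ee_pos: [0.6118, -0.088, 0.1919]
orientation: [-0.107, 0.763, 0.631, -0.089]
force: [-5.4, 1.5, 4.9]
grip_width: 0.021
grasp_force: 63.9
```

Run:
```python
from h import *
p=np.array(get_obs()['ee_pos']);e=np.array([.982,-.191]);h=np.array([.545,-.075])
X=(p[:2]-h)@e;Z=p[2]-.036;print(p.round(4),X.round(4),Z.round(4))
for a in np.arange(.035,.281,.035):
    x=X*np.cos(a)-Z*np.sin(a);z=Z*np.cos(a)+X*np.sin(a); print(a.round(3),(e*(x-X)).round(4),(z-Z).round(4),(-np.degrees(a)*np.array([.191,.982])).round(2))
```

```text
[ 0.6118 -0.088   0.1919] 0.0681 0.1559
0.035 [-0.0054  0.0011] 0.0023 [-0.38 -1.97]
0.07 [-0.0109  0.0021] 0.0044 [-0.77 -3.94]
0.105 [-0.0164  0.0032] 0.0063 [-1.15 -5.91]
0.14 [-0.022   0.0043] 0.008 [-1.53 -7.88]
0.175 [-0.0277  0.0054] 0.0095 [-1.92 -9.85]
0.21 [-0.0334  0.0065] 0.0108 [ -2.3  -11.82]
0.245 [-0.0391  0.0076] 0.0119 [ -2.68 -13.78]
0.28 [-0.0449  0.0087] 0.0127 [ -3.06 -15.75]
```

Call:
step_arm(plan=[{"dx": -0.0054, "dy": 0.001, "dz": 0.0023, "wx": -0.4, "wy": -2, "wz": 0, "grip": 230}, {"dx": -0.011, "dy": 0.002, "dz": 0.0044, "wx": -0.8, "wy": -3.9, "wz": 0, "grip": 230}, {"dx": -0.0164, "dy": 0.003, "dz": 0.0063, "wx": -1.15, "wy": -5.9, "wz": 0, "grip": 230}, {"dx": -0.022, "dy": 0.0043, "dz": 0.008, "wx": -1.5, "wy": -7.9, "wz": 0, "grip": 230}, {"dx": -0.0277, "dy": 0.0054, "dz": 0.0095, "wx": -1.9, "wy": -9.85, "wz": 0, "grip": 230}, {"dx": -0.0334, "dy": 0.0065, "dz": 0.0108, "wx": -2.3, "wy": -11.8, "wz": 0, "grip": 230}, {"dx": -0.039, "dy": 0.0076, "dz": 0.0119, "wx": -2.7, "wy": -13.8, "wz": 0, "grip": 230}, {"dx": -0.0445, "dy": 0.0087, "dz": 0.0127, "wx": -3, "wy": -15.5, "wz": 0, "grip": 230}])

```text
time: 20.05
ee_pos: [0.568, -0.0795, 0.2047]
orientation: [0.0, 0.77, 0.638, -0.001]
force: [-1.6, 1.2, 6.1]
grip_width: 0.021
grasp_force: 64.2
```

Call:
step_arm(plan=[{"dx": 0, "dy": 0, "dz": 0, "wx": 0, "wy": 0, "wz": 0, "grip": 230}, {"dx": 0, "dy": 0, "dz": 0, "wx": 0, "wy": 0, "wz": 0, "grip": 230}, {"dx": 0, "dy": 0, "dz": 0, "wx": 0, "wy": 0, "wz": 0, "grip": 230}, {"dx": 0, "dy": 0, "dz": 0, "wx": 0, "wy": 0, "wz": 0, "grip": 230}, {"dx": 0, "dy": 0, "dz": 0, "wx": 0, "wy": 0, "wz": 0, "grip": 230}, {"dx": 0, "dy": 0, "dz": 0, "wx": 0, "wy": 0, "wz": 0, "grip": 230}, {"dx": 0, "dy": 0, "dz": 0, "wx": 0, "wy": 0, "wz": 0, "grip": 230}, {"dx": 0, "dy": 0, "dz": 0, "wx": 0, "wy": 0, "wz": 0, "grip": 230}])

```text
time: 21.05
ee_pos: [0.5686, -0.0796, 0.2046]
orientation: [-0.001, 0.77, 0.638, -0.001]
force: [-3.6, 0.7, 9.4]
grip_width: 0.0211
grasp_force: 64.5
```

Run:
```python
from h import *
from scipy.spatial.transform import Rotation as R
o=get_obs(); q=o['orientation'];M=R.from_quat([*q[1:],q[0]]).as_matrix();p=np.array(o['ee_pos'])
print(o['time'],p.round(4),M[:,1].round(3),M[:,2].round(3),np.round(o['force'],1),np.abs(o['qvel']).max())
e=np.array([.982,-.191]);h=np.array([.545,-.075]);print('TCP from hub',((p[:2]-h)@e).round(4),'upright: ~.023')
cv2.imwrite('pics/end.png',np.hstack([cv2.resize(camera('side')[150:420,230:380],(300,540)),cv2.resize(camera('scene')[150:400,230:400],(367,540))]))
```

```text
21.05 [ 0.5686 -0.0796  0.2046] [ 0.982 -0.187 -0.003] [-0.003 -0.001 -1.   ] [-3.6  0.7  9.4] 0.000935271866724257
TCP from hub 0.024 upright: ~.023
```

View pics/end.png

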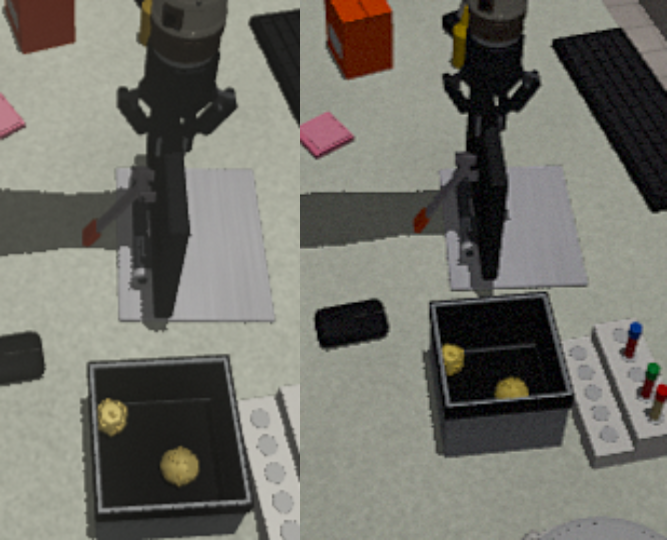

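The display is upright in the gripper, the stand is open near the counter, and both balls are in the bin.

```bash
python3 -c "
from plant import finish_job
print(finish_job())"
```

```text
the job is handed in; nothing more can be done
None
```

I handed the job in at about 21 s, with both paper balls in the bin, the stand open and the gripper holding the display upright at about 64 N; the bystanders I could see were in place, but no verdict was returned.

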